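Index the sampling carousel and swing in the arm

ROBOT

A 6-joint arm with a two-finger parallel gripper is mounted at the origin on the work surface. World frame = base frame: x ahead of the robot, y to its left, z up, the work surface at z = 0. Lengths are in m, angles in rad, forces in N, time in s.
With the tool pointing down it reaches from about 0.4 to 0.825 m from the base axis. Payload 7 kg.
Tool frame: the origin (TCP) lies on the centre line of the jaws, within the pads' length; the fingertips stand 25 mm ahead of it and the grasp point (between the pads) lies 6 mm ahead of it; z points along the fingers, y is the direction in which the jaws open and shut (so a half turn about z gives the same grasp; the last joint's range is limited). The gripper opens to 88 mm and grips with 3 to 60 N. Pads are 19 mm wide; open, the fingers measure 130 mm over their backs; the gripper's body (78 mm by 193 mm) begins 47 mm behind the grasp point.
Start: joints at [1.625, 0.359, 0.012, 0, -1.224, -0.288], TCP at [0.156, 0.657, 0.252] pointing down, gripper open.
Joint ranges: [-3.07, 3.07], [-1.43, 2.12], [-1.02, 1.25], [-3.03, 1.67], [-3.05, -0], [-3.03, 3.03]. Speed limits (rad/s): [2.39, 2.39, 3.01, 3.14, 3.14, 3.14].

INTERFACE

Orientations are given as [roll, pitch, yaw] about the fixed x, y, z axes, in that order (R = Rz(yaw) Ry(pitch) Rx(roll)).
In Python, from station import * gives the robot as it stands. The module is installed in compiled form; this text tells all that it offers.
- The arm moves only by the tool step_arm, never from a script. Its argument "commands" is text: rows parted by semicolons, each of 6 numbers parted by spaces: the shift along the tool's x, y, z in mm, then the turn, a rotation vector about the tool's x, y, z in rad. A call has 1 to 8 rows; each row shifts and turns the commanded pose from where the row before left it, along the tool's axes as they then stand; what a row does not reach is not made up. A row lasts 1/8 s, in which the tool goes at most 62.5 mm and 10.7 degrees, less where a joint would pass 70% of its speed; a pose out of reach is approached as far as the arm can. A call is refused whole if a number of a shift passes 62.5 or a number of a turn 0.188, either way. A call with a gripper value outside its range is refused whole. "jaw" is the finger opening in mm, from 0 to 87.6, set as the call begins (left out, the last holds). The fingers move at their own pace and stop on an object; "grip_force" is the grip in N (left out, the last holds). Time passes only in rows, so rows that do not move let the fingers close. It gives the time, the measured TCP pose, the force and the opening at its end, in the units of the state.
- get_state(): the state, without advancing time (a new reading comes with each control period).
- grab_frame(name): name is "scene" or "side" or "wrist"; returns a dict with "frame" (400x640x3 uint8, red, green, blue), "fovy" (degrees; the focal length in pixels is half the picture's height over the tangent of half this angle, whatever the lens; pixels are square), "cx", "cy" (the principal point, pixels), "rvec" (rotation vector, rad) and "tvec" (3), from world to camera coordinates, as OpenCV has them; the wrist camera has in their place "tool_from_camera" (4x4, takes a point from camera to tool coordinates, whose origin is the TCP and whose axes are the flange's). Camera axes: x right, y down, z forward; pixel columns grow to the right and rows downward; lengths in m; the calibration is good to about 2 mm. A picture is of the moment at which its call begins: read the wrist's pose just before it. There is no depth.
- job_done(): hands the job in, once; it reports no verdict.
Trained networks look in a picture, given as the dict that the camera call returned (one of the last four; its "shot" number tells which), for a name from the list of things; names that differ only in an ending like _2 or _b are one class to them, and where a whole thing is asked for, a point or a joint stands for the part that bears it (a point fixed in the world has none). Each returns a list of dicts, best first, with "conf" (0 to 1); they miss things now and then, are a little off and sometimes report something else, mostly with a low value. They report only what shows in the picture. A call takes as long as a camera call. They do not tell look-alikes from the thing itself.
- recognise(picture, name): "pixel" ([column, row] in pixels, amid what is visible of it).
The state is a dict: "t": time; "q": joint angles; "qd": joint speeds; "joint_efforts": joint torques, N m; "eef_pos": TCP position; "ee_rot": TCP orientation; "force": force on the tool from outside, world axes, zero at the start; "moment": the same for the moment, N m; "width": finger opening in m.
Only numpy, scipy, OpenCV 4.12 (cv2) and the standard library are available. Lean on these libraries where they do the work, as an engineer would, in place of code of your own. Each camera call takes 0.05 s, during which the arm holds its last target.

TASK

With the blue sampling arm still parked, push a spoke of the carousel with a fingertip and turn it until the orange-capped vial stands at the sampling station, in line with the red mark and the arm's post. Then push the arm fully in against its stop, so that its head stands over the orange cap. Leave the vials in their cups, neither touched nor lifted, and disturb nothing else on the bench.

Things in the scene. Friction and masses are not known exactly. Their poses are not given: they have to be found in the camera images.
- sampler: fixed white foot of the carousel: round, radius 78 mm, 12 mm high; origin at its centre on the table. A white strip (44 mm wide, 10 mm high, red line on it) leads along its +y axis to the arm's post, 160 mm from the carousel's axis. Apart from foot, strip and post there is nothing below the spokes
- carousel_hub (a point): on the carousel's upright axis, 42 mm above the table, the height of the spokes' centrelines. The carousel: aluminium disc (radius 72 mm, top at 30 mm), grey hub (radius 16 mm, top at 56 mm), four dark level spokes 90 degrees apart: round bars 12 mm thick, bare from the disc's edge to a black ball (18 mm) centred 112 mm from the axis
- spoke_tip (a point): centre of the ball at the end of one of the four identical spokes, 42 mm above the table; the others stand 90, 180 and 270 degrees round from it
- carousel (a joint): turn of the carousel, rad, counter-clockwise from above positive, 0 at the start; it turns both ways by a full turn and more (stops at -7 and 7) against friction of about 0.12 N m (1.2 N at a spoke's end), and stays where it is left
- station (a point): the sampling place: a point fixed to the foot, 50 mm from the carousel's axis straight towards the arm's post (where the red line points), 78 mm above the table, the height of the vials' tops; below the arm's head when the arm is fully in
- swing (a joint): swing of the blue sampling arm about its upright post, rad: 0 = fully in, against its stop, pointing at the carousel's axis; grows counter-clockwise from above as it swings out (parked at 1.3 to 1.7; outer stop 1.9). Friction about 0.06 N m, stays where it is left
- swing_pivot (a point): on the arm's axis, half-way up the arm (109 mm above the table), 160 mm from the carousel's axis. The post is 18 mm thick; its grey head has radius 15 mm and reaches 122 mm above the table
- swing_head (a point): on the axis of the white round head (20 mm across, from 94 to 120 mm above the table, thin tip down to 86 mm) at the arm's free end, 110 mm from the pivot, 109 mm above the table. Between them the arm is a level blue bar 12 mm thick and 18 mm high (100 to 118 mm above the table), passing 22 mm above the vials
- orange_vial: the vial to be sampled: amber glass, orange cap, 24 mm across, 45 mm tall, about 30 g; origin at the centre of its underside, 33 mm above the table. It stands loose in one of the carousel's four grey cups (33 mm across, rim at 50 mm), whose centres lie 50 mm from the axis, half-way between the spokes; which cup holds which vial varies
- blue_vial: a like vial with a blue cap in another cup; origin at the centre of its underside
- green_vial: a like vial with a green cap in another cup; origin at the centre of its underside
- white_vial: a like vial with a white cap in another cup; origin at the centre of its underside
- beaker: bystander: glass beaker, 68 mm across, 90 mm tall; origin at the centre of its underside
- flask: bystander: green glass conical flask, 72 mm across, 108 mm tall; origin at the centre of its underside
- wash_bottle: bystander: yellow wash bottle, 60 mm across, 175 mm tall with its spout; origin at the centre of its underside
- dropper: bystander: small amber dropper bottle with an orange bulb, 34 mm across, 84 mm tall; origin at the centre of its underside
There are look-alikes about, which are no part of the job. Leave any pink look-alike of the green_vial alone.

How it is judged:
By the outcome, as a careful person would: the job done as asked, in the order asked, and still so for the second after the job is handed in, with the robot touching nothing.
It also fails if it takes over 69 s, if anything falls off the work surface, if the arm or the gripper's body presses on something with over 40 N, if the wrist force passes 120 N, or if a joint passes its speed limit or range.

## Working session

There is one attempt and no reset: what is moved stays moved. The work goes in short steps, Python scripts to look and compute and a tool call to move; the robot and the scene stay as the last step left them, time stands still between calls to the robot, and variables do not carry over. Pictures are saved under pics/ and viewed, and the job is handed in when it is done.

Besides the shell and the picture viewer there is one more tool, called as name(argument=value, ...) on one line, values as JSON. step_arm: Moves the arm, as the interface text tells. Its arguments: {"type":"object","properties":{"commands":{"type":"string"},"jaw":{"type":"number"},"grip_force":{"type":"number"}},"required":["commands"]}

```bash
mkdir -p pics; cat > h.py <<'E'
from station import *
import numpy as np, cv2
def K(p):
    f=p["frame"].shape[0]/2/np.tan(np.radians(p["fovy"])/2)
    return np.array([[f,0,p["cx"]],[0,f,p["cy"]],[0,0,1.]])
def save(p,n): cv2.imwrite("pics/"+n,p["frame"][:,:,::-1])
def RT(p):
    return cv2.Rodrigues(np.array(p["rvec"],float))[0],np.array(p["tvec"],float).ravel()
def atz(p,uv,z):
    R,t=RT(p); d=R.T@np.linalg.inv(K(p))@np.array([uv[0],uv[1],1.]); c=-R.T@t
    return c+d*(z-c[2])/d[2]
def proj(p,X):
    R,t=RT(p); x=K(p)@(R@np.asarray(X,float)+t); return x[:2]/x[2]
E
python3 - <<'E'
from h import *
for n in("scene","side","wrist"):
    p=grab_frame(n); save(p,n+"0.png")
    if n!="wrist": print(n,{k:v for k,v in p.items() if k!="frame"})
    if n=="wrist": print(p["tool_from_camera"]); continue
    for o,z in [("orange_vial",.078),("blue_vial",.078),("green_vial",.078),("white_vial",.078),("carousel_hub",.05),("spoke_tip",.042),("swing_head",.109),("swing_pivot",.12),("dropper",.04),("beaker",.05),("flask",.05),("wash_bottle",.08)]:
        print(n,o,[(np.round(r["pixel"]),round(r["conf"],2),np.round(atz(p,r["pixel"],z)[:2],3)) for r in recognise(p,o)][:5])
print(get_state())
E
```

```text
scene {'fovy': 44.64996573528363, 'cx': 312.5234906573211, 'cy': 198.98431522597537, 'rvec': array([ 1.74056798,  1.83265632, -0.70277478]), 'tvec': array([ 0.04220834, -0.29484523,  1.55557135]), 'shot': 1}
scene orange_vial [(array([334., 210.]), 0.6, array([0.507, 0.032])), (array([151., 218.]), 0.41, array([ 0.559, -0.392]))]
scene blue_vial [(array([306., 231.]), 0.53, array([ 0.576, -0.032]))]
scene green_vial [(array([328., 183.]), 0.72, array([0.418, 0.015])), (array([310., 207.]), 0.71, array([ 0.502, -0.025])), (array([298., 186.]), 0.5, array([ 0.434, -0.058])), (array([194., 160.]), 0.48, array([ 0.355, -0.334])), (array([328., 237.]), 0.25, array([0.591, 0.018]))]
scene white_vial []
scene carousel_hub [(array([321., 230.]), 0.62, array([0.547, 0.003])), (array([481., 181.]), 0.49, array([0.359, 0.412]))]
scene spoke_tip [(array([334., 209.]), 0.73, array([0.474, 0.033])), (array([321., 228.]), 0.59, array([0.535, 0.003]))]
scene swing_head [(array([388., 228.]), 0.95, array([0.582, 0.151])), (array([323., 228.]), 0.2, array([0.588, 0.006]))]
scene swing_pivot [(array([3
[... 1876 characters left out ...]
00000000e+00  0.00000000e+00  0.00000000e+00  1.00000000e+00]]
{'t': 1.35, 'q': array([ 1.62513527e+00,  3.58576560e-01,  1.19187576e-02,  3.71882864e-05,
       -1.22410593e+00, -2.88103922e-01]), 'qd': array([-0.00029231, -0.0025037 ,  0.00168023, -0.00090011,  0.00022235,
        0.00135238]), 'joint_efforts': array([-2.04058019e-04, -5.82392585e+01,  2.93290257e+01,  7.00227410e+00,
        1.22540010e-02, -2.85222700e-05]), 'eef_pos': array([0.15638041, 0.65662505, 0.2515913 ]), 'ee_rot': array([-3.14155146e+00, -2.42721938e-05, -2.33752345e-01]), 'force': array([-0.0088471 , -0.37573768,  0.83539687]), 'moment': array([0.02955488, 0.00155673, 0.03133539]), 'width': 0.08783093858495668}
```

```bash
python3 - <<'E'
import cv2
for n,(a,b,c,d) in {"scene0":(130,290,230,500),"side0":(130,290,200,460)}.items():
    i=cv2.imread(f"pics/{n}.png"); j=i[a:b,c:d]; cv2.imwrite(f"pics/{n}c.png",cv2.resize(j,None,fx=2.9,fy=2.9,interpolation=cv2.INTER_CUBIC))
E
```

```text
(no output)
```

View pics/scene0.png

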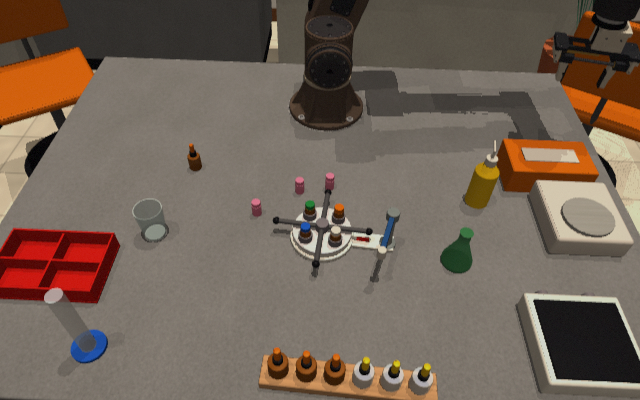

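View pics/side0.png

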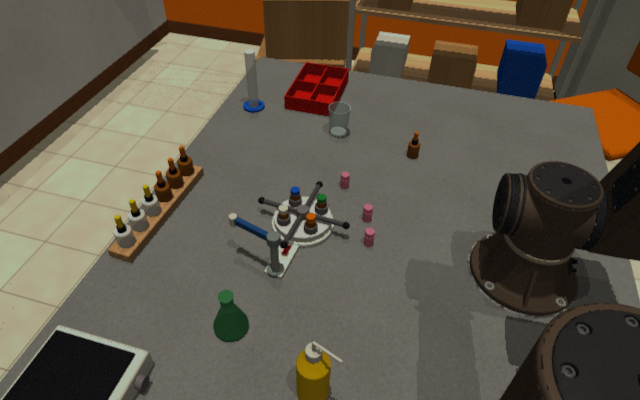

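View pics/scene0c.png

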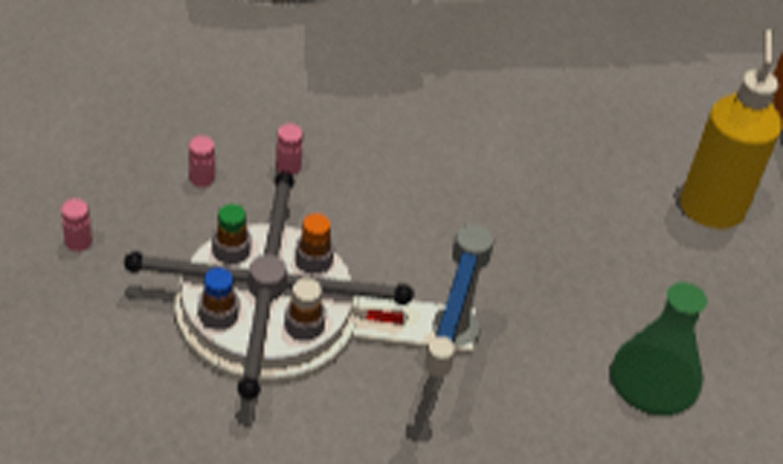

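View pics/side0c.png

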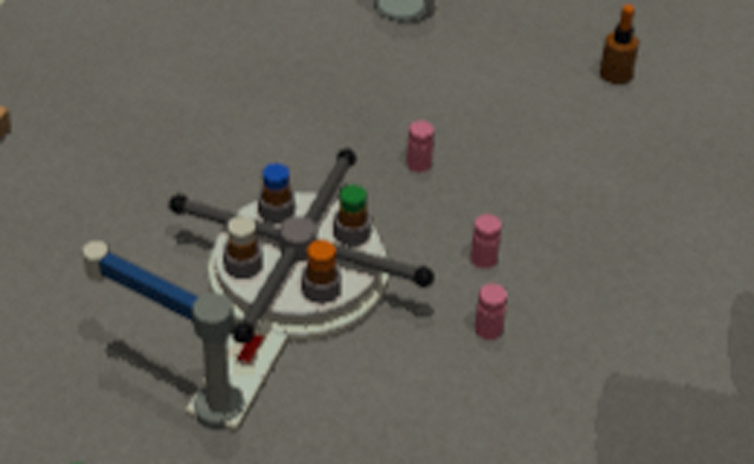

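```bash
cat > fit.py <<'E'
from h import *
import pickle
from scipy.optimize import least_squares
def model(P):
    cx,cy,psi,th,sw=P   # psi: direction to post; th: angle of spoke A ; sw
    d={}
    for k,o in zip("ACBD",(0,np.pi,-np.pi/2,np.pi/2)):  # A -y ; CW(-90) -> -x =B
        d[k]=(cx+.112*np.cos(th+o),cy+.112*np.sin(th+o),.042)
    for k,o in zip(("green","orange","white","blue"),(-1,-3,3,1)):
        a=th+o*np.pi/4; d[k]=(cx+.05*np.cos(a),cy+.05*np.sin(a),.078)
    d["hub"]=(cx,cy,.056)
    pv=np.array([cx+.16*np.cos(psi),cy+.16*np.sin(psi)]); d["post"]=(*pv,.122)
    a=psi+np.pi+sw; d["head"]=(*(pv+.11*np.array([np.cos(a),np.sin(a)])),.12)
    return d
def fit(obs,x0,f_scale=2):
    f=lambda P:np.concatenate([proj(c,model(P)[k])-uv for c,o in obs for k,uv in o.items()])
    r=least_squares(f,x0,loss="soft_l1",f_scale=f_scale); return r.x,f(r.x).reshape(-1,2)
E
python3 - <<'E'
from fit import *
S={"A":(133,262),"B":(285,181),"C":(403,293),"D":(248,387),"hub":(268,267),"orange":(317,221),"green":(232,213),"blue":(217,275),"white":(306,288),"post":(474,240),"head":(441,347)}
T={"A":(346,157),"D":(178,204),"B":(424,277),"C":(244,332),"hub":(299,229),"orange":(321,247),"green":(353,192),"blue":(277,171),"white":(242,224),"post":(212,307),"head":(95,247)}
ps=grab_frame("scene");pt=grab_frame("side")
# crop index->pixel: (u+.5)/2.9-.5+off
cv=lambda d,o:{k:(np.array(v)+.5)/2.9-.5+o for k,v in d.items()}
obs=[(ps,cv(S,(230,130))),(pt,cv(T,(200,130)))]
x,r=fit(obs,[.55,0,1.57,-1.57,1.5])
print(np.round(x,4)); print(np.round(r,1).tolist())
for o in [obs[:1],obs[1:]]: print(np.round(fit(o,x)[0],4))
for n,p,L in [("s",ps,[(256,214),(299,192),(329,188)]),("t",pt,[(345,187),(367,220),(369,244)])]:
    for u in L: print(n,np.round(atz(p,u,.0),3))
m=model(x);print({k:np.round(v,3) for k,v in m.items()})
dth=(x[2]-(x[3]-3*np.pi/4)+np.pi)%(2*np.pi)-np.pi; print("turn",dth)
pickle.dump(x,open("x.pkl","wb"))
E
```

```text
[ 0.5264  0.0031  1.4643 -1.6686  1.3879]
[[0.1, -0.3], [-0.6, -0.3], [-0.4, 0.1], [-0.2, 0.1], [-0.4, -0.3], [-0.4, 0.2], [-0.4, -0.5], [0.3, 0.6], [0.1, -0.2], [-0.1, -1.0], [-0.5, -0.3], [0.1, 0.4], [0.3, 0.2], [-0.2, 0.0], [-0.4, 0.3], [-0.3, -0.3], [0.1, 0.8], [0.1, 0.5], [-0.4, 0.2], [-0.3, 0.5], [-0.5, -0.3], [-0.5, 0.4]]
[ 0.5266  0.0036  1.455  -1.6715  1.4003]
[ 0.5264  0.0023  1.4698 -1.6658  1.3789]
s [ 0.464 -0.165  0.   ]
s [ 0.38  -0.061  0.   ]
s [0.361 0.019 0.   ]
t [ 0.457 -0.164  0.   ]
t [ 0.374 -0.059  0.   ]
t [ 0.353  0.019 -0.   ]
{'A': array([ 0.515, -0.108,  0.042]), 'C': array([0.537, 0.115, 0.042]), 'B': array([0.415, 0.014, 0.042]), 'D': array([ 0.638, -0.008,  0.042]), 'green': array([ 0.488, -0.029,  0.078]), 'orange': array([0.495, 0.042, 0.078]), 'white': array([0.565, 0.035, 0.078]), 'blue': array([ 0.558, -0.035,  0.078]), 'hub': array([0.526, 0.003, 0.056]), 'post': array([0.543, 0.162, 0.122]), 'head': array([0.649, 0.131, 0.12 ])}
turn -0.794067395470206
```

```bash
cat > plan.py <<'E'
from h import *
def plan(wps,start=None,vmax=60,wmax=.185):
    """wps: (x,y,z,yaw[,vmax mm/row]) tool down; prints rows"""
    if start is None:
        s=get_state(); start=[*s["eef_pos"],s["ee_rot"][2]]
    c=np.array(start,float); rows=[]
    for w in wps:
        v=w[4] if len(w)>4 else vmax; w=np.array(w[:4],float)
        d=w-c; d[3]=(d[3]+np.pi)%(2*np.pi)-np.pi
        n=max(1,int(np.ceil(max(np.linalg.norm(d[:3])*1000/v,abs(d[3])/wmax)-1e-6)))
        s0=c.copy()
        for i in range(1,n+1):
            g=s0+d*i/n; e=g-c
            co,si=np.cos(c[3]),np.sin(c[3])
            X=np.array([co,si]);Y=np.array([si,-co])
            r=np.round([X@e[:2]*1000,Y@e[:2]*1000,-e[2]*1000],1); t=round(-e[3],3)
            rows.append(f"{r[0]:g} {r[1]:g} {r[2]:g} 0 0 {t:g}")
            c=c+np.array([*((X*r[0]+Y*r[1])/1000),-r[2]/1000,-t])
    for i in range(0,len(rows),8): print("; ".join(rows[i:i+8]))
    print("end",np.round(c,4))
E
python3 - <<'E'
from plan import *
plan([(.33,.42,.26,-.8),(.50,.08,.25,-1.5),(.5178,-.0845,.25,-1.669)])
E
```

```text
44.7 38 -1.7 0 0 0.113; 48.8 32.7 -1.7 0 0 0.113; 52.1 27 -1.7 0 0 0.114; 54.8 20.9 -1.6 0 0 0.113; 56.9 14.6 -1.7 0 0 0.113; 51.8 16.4 1.4 0 0 0.1; 53.1 11.2 1.5 0 0 0.1; 54 5.8 1.4 0 0 0.1
54.3 0.4 1.4 0 0 0.1; 54.1 -5 1.4 0 0 0.1; 53.3 -10.4 1.5 0 0 0.1; 51.9 -15.7 1.4 0 0 0.1; 55.1 -2 -0 0 0 0.056; 55 -5.1 -0 0 0 0.057; 54.5 -8.3 -0 0 0 0.056
end [ 0.5178 -0.0845  0.25   -1.6688]
```

What could be taken for the orange-capped vial in the scene picture:
- Orange cap in a carousel cup at (339,206). This is the one I choose: amber vial in a grey cup, also confirmed in the side crop.
- Dropper with an orange bulb at (194,150).
- Rack bottles at (277,352), (307,355) and (335,358).
- The pink look-alikes at (256,207), (299,185) and (329,181) are left alone.

The spoke to push is A, its ball at (276,220) in the scene picture.

step_arm(commands="44.7 38 -1.7 0 0 0.113; 48.8 32.7 -1.7 0 0 0.113; 52.1 27 -1.7 0 0 0.114; 54.8 20.9 -1.6 0 0 0.113; 56.9 14.6 -1.7 0 0 0.113; 51.8 16.4 1.4 0 0 0.1; 53.1 11.2 1.5 0 0 0.1; 54 5.8 1.4 0 0 0.1", jaw=26)

```text
t: 2.45
eef_pos: [0.4034, 0.2727, 0.256]
ee_rot: [-3.141, 0.0, -1.103]
force: [0.4, 0.9, 0.0]
width: 0.0266
```

step_arm(commands="54.3 0.4 1.4 0 0 0.1; 54.1 -5 1.4 0 0 0.1; 53.3 -10.4 1.5 0 0 0.1; 51.9 -15.7 1.4 0 0 0.1; 55.1 -2 -0 0 0 0.056; 55 -5.1 -0 0 0 0.057; 54.5 -8.3 -0 0 0 0.056; 0 0 0 0 0 0")

```text
t: 3.45
eef_pos: [0.5177, -0.0877, 0.2498]
ee_rot: [3.141, -0.0, -1.674]
force: [-0.5, -0.1, 0.1]
width: 0.0259
```

```bash
cat >> h.py <<'E'
def wristRT(p,s):
    Rz=cv2.Rodrigues(np.array([0,0,s["ee_rot"][2]]))[0];Ry=cv2.Rodrigues(np.array([0,s["ee_rot"][1],0.]))[0];Rx=cv2.Rodrigues(np.array([s["ee_rot"][0],0,0.]))[0]
    W=np.eye(4);W[:3,:3]=Rz@Ry@Rx;W[:3,3]=s["eef_pos"]
    M=np.linalg.inv(W@np.array(p["tool_from_camera"]))
    p["rvec"]=cv2.Rodrigues(M[:3,:3])[0].ravel();p["tvec"]=M[:3,3]; return p
E
python3 - <<'E'
from plan import *
from fit import *
s=get_state();p=wristRT(grab_frame("wrist"),s);print(s["t"],s["eef_pos"],s["ee_rot"],s["force"],s["width"])
x=pickle.load(open("x.pkl","rb"));save(p,"w1.png")
im=p["frame"][:,:,::-1].copy()
for k,v in model(x).items():
    u=proj(p,v); cv2.drawMarker(im,tuple(int(a) for a in u),(255,0,255),0,8,1); print(k,np.round(u))
cv2.imwrite("pics/w1m.png",im)
plan([(.5178,-.0845,.10,-1.669,40),(.5178,-.0845,.053,-1.669,15)])
E
```

```text
3.45 [ 0.51765867 -0.08774251  0.24984195] [ 3.14127997e+00 -4.60545855e-04 -1.67411658e+00] [-0.54521948 -0.0577537   0.0635056 ] 0.02594484812533563
A [319. 154.]
C [321. 332.]
B [417. 250.]
D [223. 251.]
green [355. 234.]
orange [353. 295.]
white [287. 295.]
blue [285. 235.]
hub [320. 256.]
post [320. 423.]
head [216. 406.]
-0.4 0 37.5 0 0 -0.001; -0.5 0 37.4 0 0 -0.001; -0.4 0 37.5 0 0 -0; -0.4 0 37.5 0 0 -0.001; -0 0 11.7 0 0 -0; -0 0 11.8 0 0 -0; -0 0 11.7 0 0 -0; -0 0 11.8 0 0 -0
end [ 0.5178 -0.0845  0.053  -1.6693]
```

View pics/w1m.png

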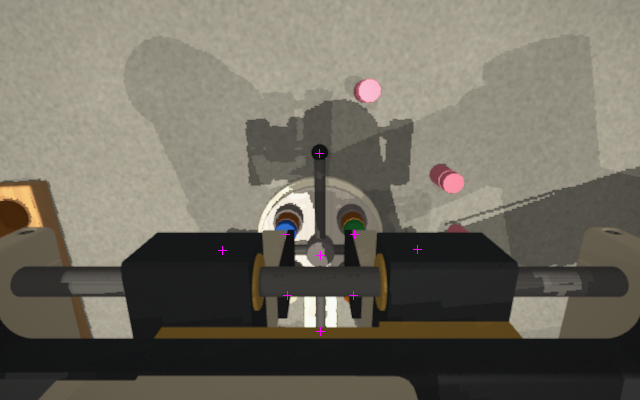

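The wrist view shows spoke A's ball at (319,154), right on the fitted mark, with the spoke lined up along the tool's x axis. The pink vials at (368,90) and (450,182) are well clear.

```bash
python3 - <<'E'
from h import *
s=get_state();print(s["t"],s["eef_pos"],s["ee_rot"][2])
E
```

```text
3.5 [ 0.51767588 -0.08621116  0.24985746] -1.6723024080259017
```

step_arm(commands="0 0 38 0 0 0; 0 0 38 0 0 0; 0 0 37 0 0 0; 0 0 37 0 0 0; 0 0 0 0 0 0")

```text
t: 4.12
eef_pos: [0.516, -0.0838, 0.0979]
ee_rot: [3.136, -0.001, -1.668]
force: [-0.0, -0.4, 0.6]
width: 0.0263
```

step_arm(commands="0 0 0 0 0 0; 0 0 12 0 0 0; 0 0 12 0 0 0; 0 0 12 0 0 0; 0 0 11 0 0 0; 0 0 0 0 0 0; 0 0 0 0 0 0")

```text
t: 5.0
eef_pos: [0.518, -0.0845, 0.053]
ee_rot: [3.142, -0.0, -1.669]
force: [0.3, 0.8, 0.3]
width: 0.026
```

```bash
python3 - <<'E'
from plan import *
from fit import *
s=get_state();print(s["t"],s["eef_pos"],s["ee_rot"],s["force"],s["width"])
for n in("scene","wrist"):
    p=grab_frame(n);save(p,n+"2.png")
x=pickle.load(open("x.pkl","rb"));save(p,"w1.png")
T=.794; th0=-1.669
P=lambda th:(x[0]+.088*np.cos(th),x[1]+.088*np.sin(th),.053,th)
# fingers centred; gap play (26-12)/2=7mm -> .08 rad at .088; 
plan([(*P(th0-T*i/10),8) for i in range(1,11)],start=[.5178,-.0845,.053,-1.669])
E
python3 -c "
import cv2
i=cv2.imread('pics/scene2.png')[130:290,230:430];cv2.imwrite('pics/scene2c.png',cv2.resize(i,None,fx=3.5,fy=3.5,interpolation=cv2.INTER_CUBIC))"
```

```text
5.0 [ 0.5180166  -0.08453831  0.05299037] [ 3.14156648e+00 -1.43827144e-04 -1.66868635e+00] [0.32392651 0.79590291 0.3041214 ] 0.026032767840864376
-0.3 7.1 -0 0 0 0.079; -0.3 6.9 -0 0 0 0.08; -0.3 7 -0 0 0 0.079; -0.3 7 -0 0 0 0.08; -0.2 7 -0 0 0 0.079; -0.3 7 -0 0 0 0.079; -0.3 6.9 -0 0 0 0.08; -0.3 7 -0 0 0 0.079
-0.3 7 -0 0 0 0.08; -0.2 7 -0 0 0 0.079
end [ 0.4578 -0.0521  0.053  -2.463 ]
```

View pics/scene2c.png

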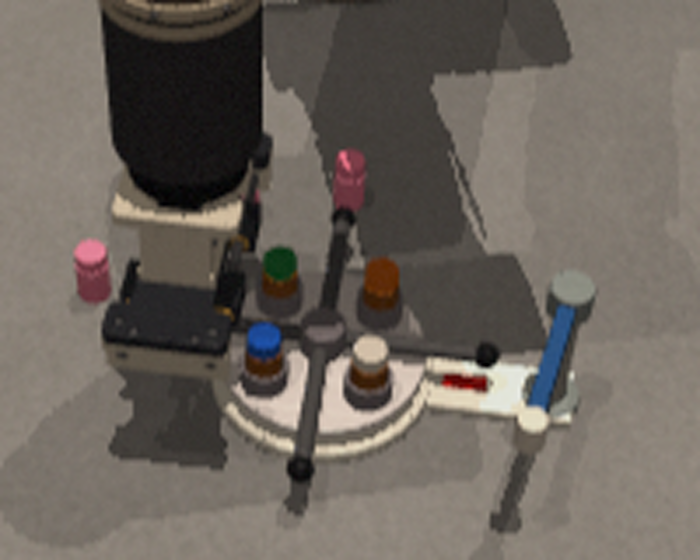

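View pics/wrist2.png

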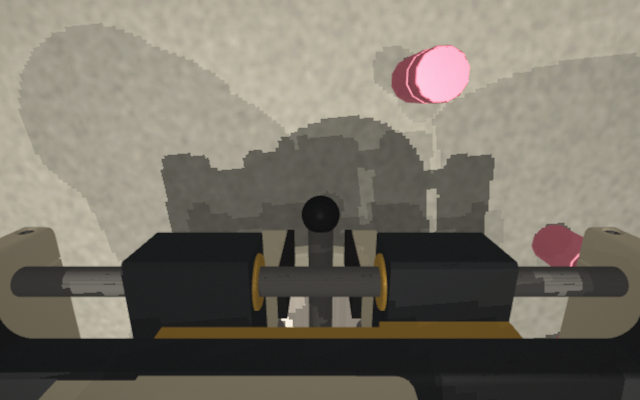

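The fingers straddle spoke A evenly: the spoke shows at x≈320 between the pads in the wrist view. I'll turn it now.

step_arm(commands="-0.3 7.1 0 0 0 0.079; -0.3 6.9 0 0 0 0.08; -0.3 7 0 0 0 0.079; -0.3 7 0 0 0 0.08; -0.2 7 0 0 0 0.079; -0.3 7 0 0 0 0.079; -0.3 6.9 0 0 0 0.08; -0.3 7 0 0 0 0.079")

```text
t: 6.1
eef_pos: [0.4678, -0.0622, 0.0535]
ee_rot: [-3.141, 0.001, -2.306]
force: [0.4, -1.2, -0.4]
width: 0.0255
```

step_arm(commands="-0.3 7 0 0 0 0.08; -0.2 7 0 0 0 0.079; 0 0 0 0 0 0; 0 0 0 0 0 0")

```text
t: 6.6
eef_pos: [0.4583, -0.0521, 0.0533]
ee_rot: [-3.141, 0.001, -2.461]
force: [-0.1, 0.2, -0.7]
width: 0.0262
```

```bash
python3 - <<'E'
from h import *
s=get_state();print(s["t"],s["eef_pos"],s["ee_rot"],s["force"],s["width"])
for n,(a,b,c,d) in {"scene":(130,290,230,430),"side":(130,290,220,420),"wrist":(0,400,0,640)}.items():
    p=grab_frame(n);save(p,n+"3.png"); i=p["frame"][a:b,c:d,::-1]
    if n!="wrist": cv2.imwrite(f"pics/{n}3c.png",cv2.resize(i,None,fx=3.5,fy=3.5,interpolation=cv2.INTER_CUBIC))
E
```

```text
6.6 [ 0.45829689 -0.05206017  0.05327088] [-3.14124003e+00  7.51912699e-04 -2.46086268e+00] [-0.14371024  0.19587325 -0.67970319] 0.026238360815280255
```

View pics/scene3c.png

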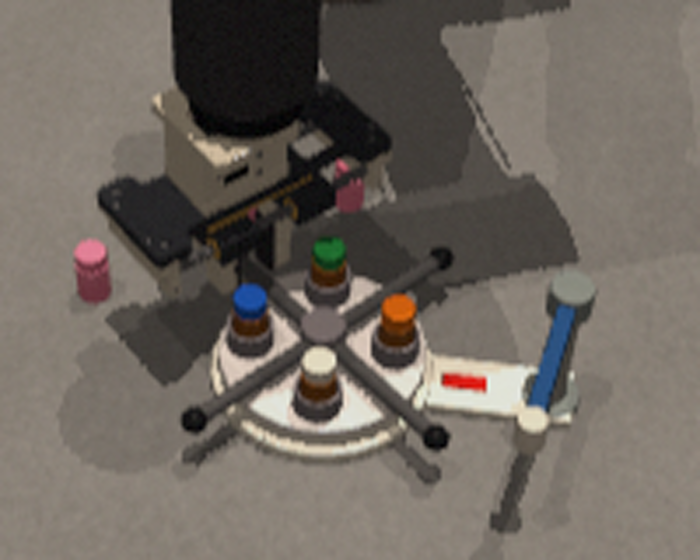

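View pics/wrist3.png

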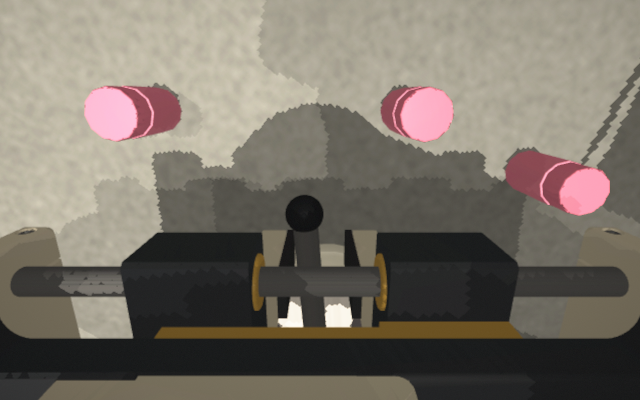

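View pics/side3c.png

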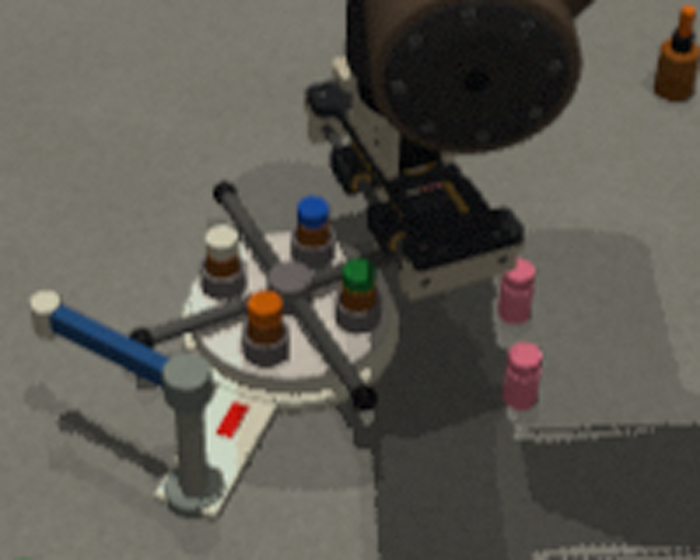

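```bash
python3 - <<'E'
from fit import *
x=pickle.load(open("x.pkl","rb"))
S={"B":(441,259),"C":(436,438),"D":(194,419),"hub":(323,322),"orange":(399,305),"green":(329,246),"blue":(250,295),"white":(320,358),"post":(572,287),"head":(533,417)}
T={"D":(225,188),"C":(142,341),"B":(365,398),"hub":(291,278),"orange":(265,301),"green":(359,269),"blue":(313,206),"white":(221,236),"post":(188,369),"head":(45,303)}
ps=grab_frame("scene");pt=grab_frame("side")
cv=lambda d,o:{k:(np.array(v)+.5)/3.5-.5+o for k,v in d.items()}
obs=[(ps,cv(S,(230,130))),(pt,cv(T,(220,130)))]
x0=x.copy();x0[3]-=.75
y,r=fit(obs,x0);print(np.round(y,4),np.round(np.abs(r).max(),1))
for o in (obs[:1],obs[1:]): print(np.round(fit(o,x0)[0],4))
balls=[(c,{k:v for k,v in o.items() if k in "BCDhub" and len(k) in(1,3)}) for c,o in obs]
f=lambda t:np.concatenate([proj(c,model([x[0],x[1],x[2],t[0],x[4]])[k])-uv for c,o in balls for k,uv in o.items() if k!="hub"])
t=least_squares(f,[x0[3]]).x;print("balls-only th",t)
g=lambda th,psi:(psi-(th-3*np.pi/4)+np.pi)%(2*np.pi)-np.pi
print("remaining",g(y[3],y[2]),g(y[3],x[2]),g(t[0],x[2]))
E
```

```text
[ 0.5263  0.0034  1.4741 -2.3916  1.3891] 1.6
[ 0.5268  0.0039  1.4681 -2.3923  1.388 ]
[ 0.5262  0.0025  1.4793 -2.3915  1.3962]
balls-only th [-2.39254797]
remaining -0.061304525722274406 -0.0711181735659121 -0.07016001216302037
```

step_arm(commands="-0.1 2.8 0 0 0 0.031; -0.1 2.8 0 0 0 0.031; 0 0 0 0 0 0; 0 -4 0 0 0 0; 0 0 0 0 0 0")

```text
t: 7.48
eef_pos: [0.4571, -0.051, 0.0529]
ee_rot: [-3.142, 0.0, -2.525]
force: [0.3, 0.3, 0.7]
width: 0.0262
```

```bash
python3 - <<'E'
from plan import *
s=get_state();print(s["eef_pos"],s["ee_rot"])
# view pose: camera sits +77mm in tool x, looking tilted; want strip+carousel in view; yaw such that camera +x side toward post
plan([(s["eef_pos"][0],s["eef_pos"][1],.25,s["ee_rot"][2],50),(.43,.02,.30,-1.6),(.42,-.03,.32,-.1)])
E
```

```text
[ 0.4570669  -0.05097282  0.05294895] [-3.14157719e+00  2.59354021e-05 -2.52481789e+00]
0 0 -49.3 0 0 -0; 0 0 -49.2 0 0 -0; 0 0 -49.3 0 0 -0; 0 0 -49.3 0 0 -0; -3.8 14.7 -10 0 0 -0.185; -6.4 13.8 -10 0 0 -0.185; -8.9 12.3 -10 0 0 -0.185; -11 10.5 -10 0 0 -0.185
-12.7 8.3 -10 0 0 -0.185; 5.6 1 -2.2 0 0 -0.167; 5.3 1.8 -2.2 0 0 -0.166; 5 2.8 -2.3 0 0 -0.167; 4.5 3.5 -2.2 0 0 -0.167; 3.8 4.2 -2.2 0 0 -0.166; 3 4.7 -2.2 0 0 -0.167; 2.2 5.3 -2.2 0 0 -0.167
1.4 5.5 -2.2 0 0 -0.166; 0.4 5.6 -2.3 0 0 -0.167
end [ 0.42   -0.03    0.32   -0.0998]
```

```bash
python3 - <<'E'
from plan import *
s=get_state()
plan([(s["eef_pos"][0],s["eef_pos"][1],.30,s["ee_rot"][2],60),(.44,.08,.32,-.1)])
E
```

```text
0 0 -49.4 0 0 -0; 0 0 -49.4 0 0 -0; 0 0 -49.4 0 0 -0; 0 0 -49.4 0 0 -0; 0 0 -49.5 0 0 -0; -4.4 8.3 -1.4 0 0 -0.173; -5.8 7.5 -1.5 0 0 -0.173; -7 6.3 -1.4 0 0 -0.174
-8 5.1 -1.4 0 0 -0.173; -8.7 3.6 -1.4 0 0 -0.173; -9.2 2 -1.5 0 0 -0.173; -9.4 0.4 -1.4 0 0 -0.173; -9.4 -1.2 -1.4 0 0 -0.174; -9 -2.8 -1.4 0 0 -0.173; -8.4 -4.3 -1.5 0 0 -0.173; -7.5 -5.7 -1.4 0 0 -0.173
-6.4 -6.9 -1.4 0 0 -0.173; -5.2 -7.9 -1.4 0 0 -0.174; -3.7 -8.7 -1.5 0 0 -0.173
end [ 0.44    0.08    0.32   -0.0998]
```

step_arm(commands="0 0 -49.4 0 0 0; 0 0 -49.4 0 0 0; 0 0 -49.4 0 0 0; 0 0 -49.4 0 0 0; 0 0 -49.5 0 0 0; -4.4 8.3 -1.4 0 0 -0.173; -5.8 7.5 -1.5 0 0 -0.173; -7 6.3 -1.4 0 0 -0.174")

```text
t: 8.48
eef_pos: [0.453, -0.0226, 0.3044]
ee_rot: [3.141, 0.0, -1.999]
force: [0.4, -0.0, 0.5]
width: 0.026
```

step_arm(commands="-8 5.1 -1.4 0 0 -0.173; -8.7 3.6 -1.4 0 0 -0.173; -9.2 2 -1.5 0 0 -0.173; -9.4 0.4 -1.4 0 0 -0.173; -9.4 -1.2 -1.4 0 0 -0.174; -9 -2.8 -1.4 0 0 -0.173; -8.4 -4.3 -1.5 0 0 -0.173; -7.5 -5.7 -1.4 0 0 -0.173", jaw=0)

```text
t: 9.48
eef_pos: [0.4433, 0.0523, 0.3157]
ee_rot: [3.141, 0.0, -0.614]
force: [0.2, -0.0, 0.2]
width: 0.0006
```

step_arm(commands="-6.4 -6.9 -1.4 0 0 -0.173; -5.2 -7.9 -1.4 0 0 -0.174; -3.7 -8.7 -1.5 0 0 -0.173; 0 0 0 0 0 0; 0 0 0 0 0 0; 0 0 0 0 0 0")

```text
t: 10.22
eef_pos: [0.4397, 0.0798, 0.32]
ee_rot: [3.141, 0.0, -0.102]
force: [0.2, -0.2, -0.1]
width: 0.0006
```

```bash
python3 - <<'E'
from fit import *
s=get_state();p=wristRT(grab_frame("wrist"),s);print(s["t"],s["eef_pos"],s["ee_rot"],s["width"])
pickle.dump(p,open("w4.pkl","wb"))
save(p,"w4.png")
for n,(a,b,c,d) in {"scene":(130,290,230,430),"side":(130,290,220,420)}.items():
    p=grab_frame(n); pickle.dump(p,open(n+"4.pkl","wb")); i=p["frame"][a:b,c:d,::-1]
    cv2.imwrite(f"pics/{n}4c.png",cv2.resize(i,None,fx=3.5,fy=3.5,interpolation=cv2.INTER_CUBIC))
E
```

```text
10.225 [0.43971834 0.07983518 0.31997131] [ 3.14146912e+00  1.93136336e-04 -1.02306222e-01] 0.0005939830092432541
```

View pics/w4.png

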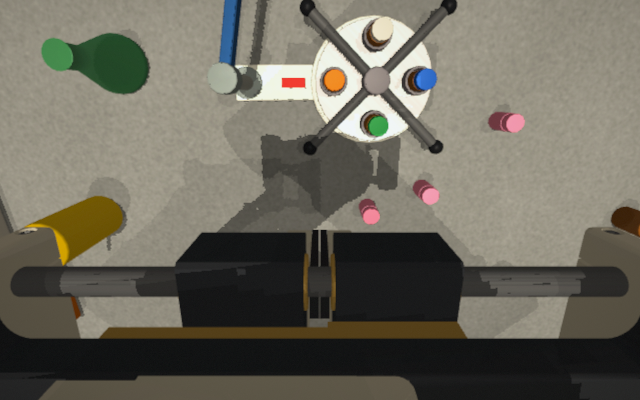

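View pics/scene4c.png

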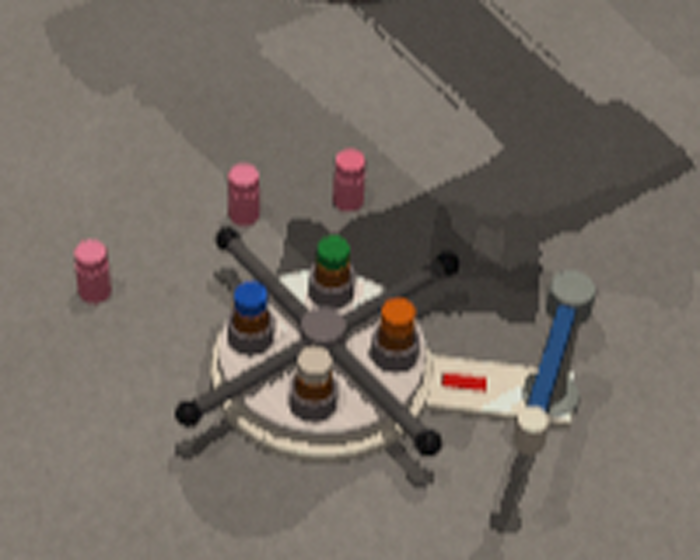

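View pics/side4c.png

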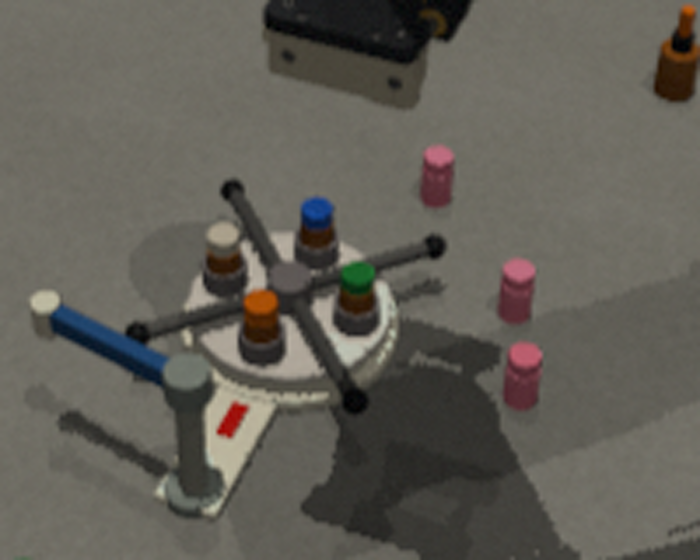

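The wrist view shows the orange cap at (335,80), the red mark at (293,82) and the post at (223,78). They lie almost on one line from the hub at (376,80). Next I'll measure this to sub-pixel.

```bash
cat > meas.py <<'E'
from fit import *
def meas(p):
    f=p["frame"].astype(int);g=f.sum(2)
    def cen(m,u,r):
        h=np.zeros_like(m);a,b=int(u[1]),int(u[0]);h[max(a-r,0):a+r+1,max(b-r,0):b+r+1]=1
        ys,xs=np.nonzero(m&h.astype(bool));return np.array([xs.mean(),ys.mean()]),len(xs)
    return f,g,cen
E
python3 - <<'E'
from meas import *
p=pickle.load(open("w4.pkl","rb"));f,g,cen=meas(p)
x=pickle.load(open("x.pkl","rb"))
red=(f[...,0]>150)&(f[...,1]<90)&(f[...,2]<90)
ys,xs=np.nonzero(red&(np.arange(640)>275)&(np.arange(640)<310)&(np.arange(400)[:,None]<95)&(np.arange(400)[:,None]>70))
print("red",xs.mean(),ys.mean(),xs.min(),xs.max(),ys.min(),ys.max())
R=atz(p,(xs.mean(),ys.mean()),.0105)
dk=g<110
B=[]
for u in [(308,7),(449,6),(310,148),(436,147)]:
    c,n=cen(dk,u,9);B.append(atz(p,c,.042));print(np.round(c,1),n,np.round(B[-1],4))
B=np.array(B)
hub=B.mean(0);print("hub from balls",hub, "fit",x[:2])
L=[np.linalg.norm(b[:2]-hub[:2]) for b in B];print(L)
angs=[np.arctan2(*(b[:2]-hub[:2])[::-1]) for b in B]
print("spokes mod90",[(a%(np.pi/2)) for a in angs])
print("psi red",np.arctan2(*(R-hub)[:2][::-1]))
org=(f[...,0]>180)&(f[...,1]>80)&(f[...,1]<170)&(f[...,2]<70)
c,n=cen(org,(335,80),14);O=atz(p,c,.078);print("orange",c,n,O,np.arctan2(*(O-hub)[:2][::-1]),np.linalg.norm((O-hub)[:2]))
# strip edges: white, columns 255..300
tb=[]
for col in range(258,308,4):
    w=np.nonzero(f[50:115,col].min(1)>150)[0]+50
    tb.append((col,w.min(),w.max()))
print(tb)
i=cv2.resize(p["frame"][0:160,200:460,::-1],None,fx=3,fy=3,interpolation=cv2.INTER_CUBIC)
cv2.imwrite("pics/w4c.png",i)
E
```

```text
red 293.16336633663366 82.02970297029702 282 304 78 86
[306.4   6.6] 146 [0.6132 0.0736 0.042 ]
[449.    5.3] 130 [ 0.598  -0.0861  0.042 ]
[309.2 147.9] 136 [0.4543 0.0883 0.042 ]
[435.8 147.1] 92 [ 0.4388 -0.0709  0.042 ]
hub from balls [0.52607578 0.00123794 0.042     ] fit [0.5263612  0.00314386]
[np.float64(0.11329700668020835), np.float64(0.11315153587911796), np.float64(0.11283113934185178), np.float64(0.11322308138823149)]
spokes mod90 [np.float64(0.693371071101741), np.float64(0.6885786270892732), np.float64(0.6892242196125586), np.float64(0.6905441942928077)]
psi red 1.4687583785639138
orange [334.28059701  79.73432836] 335 [0.53087669 0.05118618 0.078     ] 1.4749730993525119 0.05017842799522943
[(258, np.int64(65), np.int64(99)), (262, np.int64(65), np.int64(99)), (266, np.int64(65), np.int64(99)), (270, np.int64(64), np.int64(99)), (274, np.int64(64), np.int64(99)), (278, np.int64(64), np.int64(99)), (282, np.int64(64), np.int64(99)), (286, np.int64(64), np.int64(99)), (290, np.int64(64), np.int64(98)), (294, np.int64(64), np.int64(99)), (298, np.int64(64), np.int64(99)), (302, np.int64(64), np.int64(99)), (306, np.int64(65), np.int64(98))]
```

View pics/w4c.png

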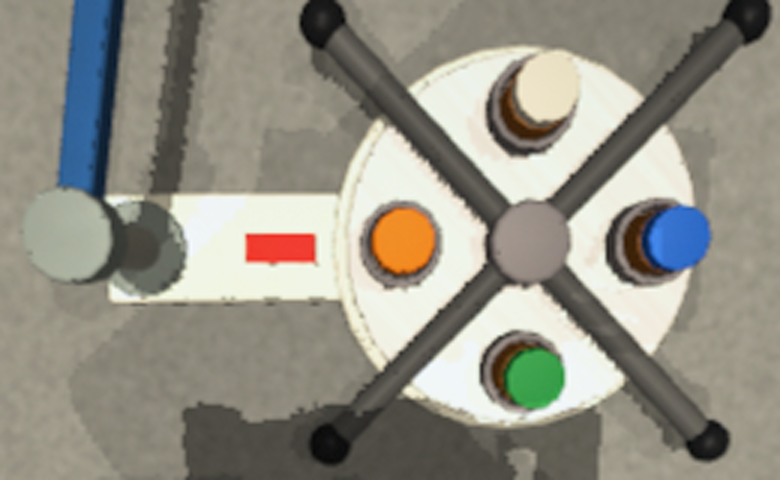

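Spokes put the orange vial at 1.475 rad and the strip, red mark and post lie at about 1.469 rad, an error of about 0.4° (0.3 mm at the vial), so I'll leave it. Next is the swing arm.

```bash
cat > sw.py <<'E'
from plan import *
psi=1.469; hub=np.array([.5263,.0025]); pv=hub+.16*np.array([np.cos(psi),np.sin(psi)])
def W(s,z=.122,off=.027,r=.08):
    b=psi-np.pi+s; d=np.array([np.cos(b),np.sin(b)]); n=np.array([-d[1],d[0]])
    q=pv+r*d+off*n; return (*q,z,b)
E
python3 - <<'E'
from sw import *
a=W(1.63,.32);print(a)
st=[.44,.08,.32,-.0998]
plan([a,(*W(1.63,.125),35),(*W(1.63),10)],start=st)
print("sweep")
plan([(*W(s),12) for s in np.arange(1.55,.14,-.08)],start=W(1.63))
E
```

```text
(np.float64(0.6236363967342248), np.float64(0.18524084701703264), 0.32, -0.04259265358979314)
43.1 -30.8 -0 0 0 -0.014; 43.4 -30.1 -0 0 0 -0.015; 44 -29.5 -0 0 0 -0.014; 44.3 -28.9 -0 0 0 -0.014; 0 0 32.5 0 0 -0; 0 0 32.5 0 0 -0; 0 0 32.5 0 0 -0; 0 0 32.5 0 0 -0
0 0 32.5 0 0 -0; 0 0 32.5 0 0 -0; 0 0 3 0 0 -0
end [ 0.6236  0.1853  0.122  -0.0428]
sweep
1.9 6.5 -0 0 0 0.08; 1.9 6.5 -0 0 0 0.08; 1.9 6.4 -0 0 0 0.08; 1.9 6.5 -0 0 0 0.08; 1.9 6.5 -0 0 0 0.08; 1.9 6.5 -0 0 0 0.08; 1.9 6.5 -0 0 0 0.08; 1.9 6.4 -0 0 0 0.08
1.9 6.5 -0 0 0 0.08; 1.9 6.5 -0 0 0 0.08; 1.9 6.5 -0 0 0 0.08; 1.9 6.4 -0 0 0 0.08; 1.9 6.5 -0 0 0 0.08; 1.9 6.5 -0 0 0 0.08; 1.9 6.5 -0 0 0 0.08; 1.9 6.5 -0 0 0 0.08
1.9 6.4 -0 0 0 0.08; 1.9 6.5 -0 0 0 0.08
end [ 0.5765  0.0844  0.122  -1.4826]
```

step_arm(commands="43.1 -30.8 0 0 0 -0.014; 43.4 -30.1 0 0 0 -0.015; 44 -29.5 0 0 0 -0.014; 44.3 -28.9 0 0 0 -0.014; 0 0 0 0 0 0; 0 0 32.5 0 0 0; 0 0 32.5 0 0 0; 0 0 32.5 0 0 0")

```text
t: 11.38
eef_pos: [0.6229, 0.185, 0.2219]
ee_rot: [-3.141, -0.0, -0.044]
force: [-1.0, -0.1, 1.3]
width: 0.0004
```

step_arm(commands="0 0 0 0 0 0; 0 0 32.5 0 0 0; 0 0 32.5 0 0 0; 0 0 32.5 0 0 0; 0 0 3 0 0 0; 0 0 0 0 0 0; 0 0 0 0 0 0")

```text
t: 12.25
eef_pos: [0.6244, 0.1859, 0.1243]
ee_rot: [-3.14, -0.003, -0.043]
force: [-0.3, -0.5, -0.3]
width: 0.0004
```

```bash
python3 - <<'E'
from h import *
s=get_state();print(s["t"],s["eef_pos"],s["ee_rot"],s["force"])
for n,(a,b,c,d) in {"scene":(130,290,260,460),"side":(130,290,180,380)}.items():
    p=grab_frame(n); i=p["frame"][a:b,c:d,::-1]
    cv2.imwrite(f"pics/{n}5c.png",cv2.resize(i,None,fx=3,fy=3,interpolation=cv2.INTER_CUBIC))
a=cv2.imread("pics/scene5c.png");b=cv2.imread("pics/side5c.png")
E
```

```text
12.25 [0.6244408  0.18594405 0.12429754] [-3.14006806e+00 -2.78779642e-03 -4.25797196e-02] [-0.3048078  -0.48369957 -0.33088965]
```

View pics/scene5c.png

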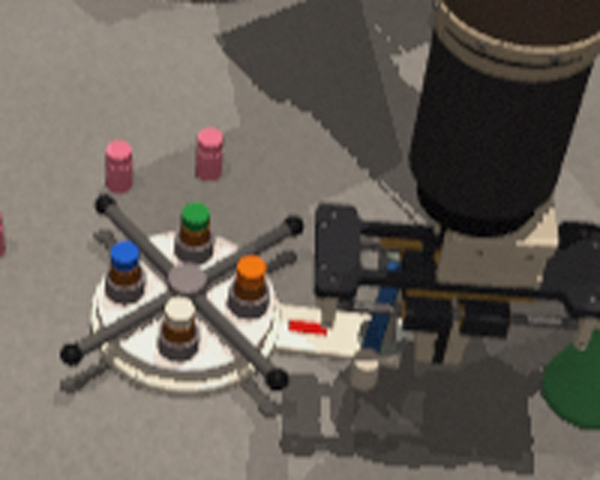

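View pics/side5c.png

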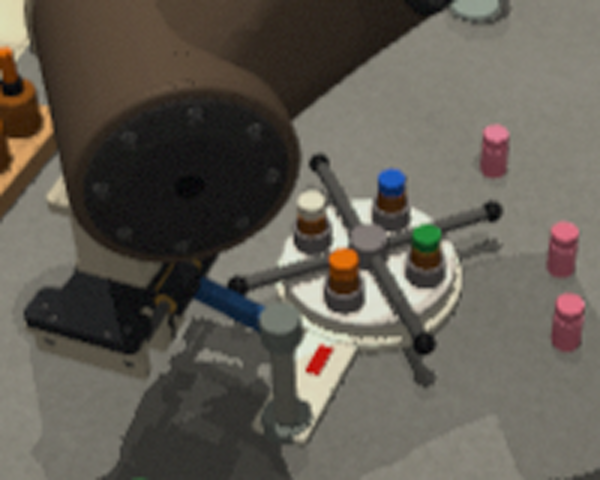

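The fingertips stand on the outer (+y) side of the blue bar and clear of it; the vials and flask are clear too. Sweeping it in.

step_arm(commands="1.9 6.5 0 0 0 0.08; 1.9 6.5 0 0 0 0.08; 1.9 6.4 0 0 0 0.08; 1.9 6.5 0 0 0 0.08; 1.9 6.5 0 0 0 0.08; 1.9 6.5 0 0 0 0.08; 1.9 6.5 0 0 0 0.08; 1.9 6.4 0 0 0 0.08")

```text
t: 13.35
eef_pos: [0.6218, 0.1325, 0.123]
ee_rot: [-3.14, -0.001, -0.685]
force: [0.3, 1.3, -0.0]
width: 0.0007
```

step_arm(commands="1.9 6.5 0 0 0 0.08; 1.9 6.5 0 0 0 0.08; 1.9 6.5 0 0 0 0.08; 1.9 6.4 0 0 0 0.08; 1.9 6.5 0 0 0 0.08; 1.9 6.5 0 0 0 0.08; 0 0 0 0 0 0")

```text
t: 14.22
eef_pos: [0.599, 0.0991, 0.1229]
ee_rot: [-3.14, 0.0, -1.162]
force: [-0.1, -0.2, -1.0]
width: 0.0004
```

```bash
python3 - <<'E'
from sw import *
s=get_state();print(s["t"],s["eef_pos"],s["ee_rot"],s["force"])
for n,(a,b,c,d) in {"scene":(130,290,260,460),"side":(130,290,180,380)}.items():
    p=grab_frame(n); i=p["frame"][a:b,c:d,::-1]
    cv2.imwrite(f"pics/{n}6c.png",cv2.resize(i,None,fx=3,fy=3,interpolation=cv2.INTER_CUBIC))
print(W(.51))
plan([(*W(x),12) for x in np.arange(.46,-.03,-.05)],start=W(.51))
E
```

```text
14.225 [0.59899804 0.09914818 0.12294112] [-3.14035697e+00  1.28757749e-05 -1.16237331e+00] [-0.14333709 -0.15874806 -1.02406226]
(np.float64(0.5990977512601331), np.float64(0.09896283962648451), 0.122, -1.162592653589793)
1.2 4 -0 0 0 0.05; 1.3 4.1 -0 0 0 0.05; 1.2 4 -0 0 0 0.05; 1.3 4 -0 0 0 0.05; 1.2 4.1 -0 0 0 0.05; 1.3 4 -0 0 0 0.05; 1.2 4 -0 0 0 0.05; 1.3 4 -0 0 0 0.05
1.2 4.1 -0 0 0 0.05; 1.3 4 -0 0 0 0.05
end [ 0.5621  0.0795  0.122  -1.6626]
```

View pics/scene6c.png

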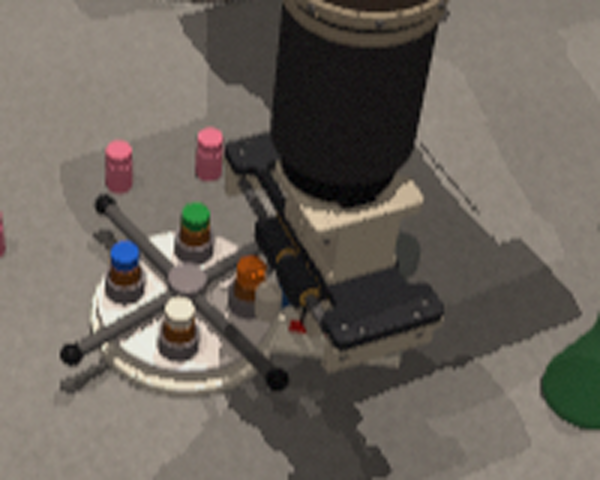

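View pics/side6c.png

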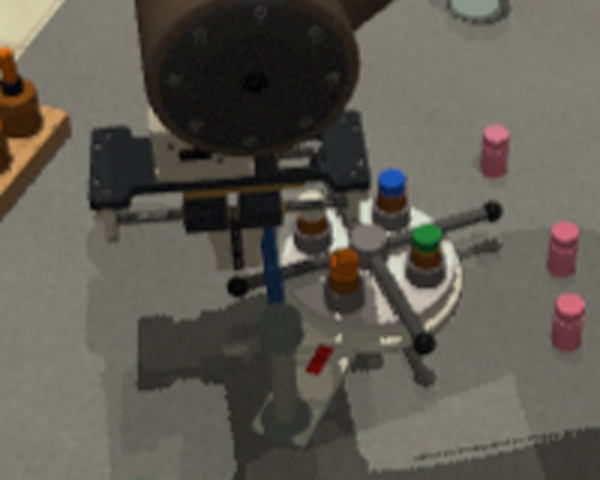

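The arm is following the finger and is now at about 0.4–0.5 rad. Continuing more slowly.

step_arm(commands="1.2 4 0 0 0 0.05; 1.3 4.1 0 0 0 0.05; 1.2 4 0 0 0 0.05; 1.3 4 0 0 0 0.05; 1.2 4.1 0 0 0 0.05; 1.3 4 0 0 0 0.05; 1.2 4 0 0 0 0.05; 0 0 0 0 0 0")

```text
t: 15.32
eef_pos: [0.5741, 0.0838, 0.1223]
ee_rot: [-3.141, 0.0, -1.511]
force: [0.7, 0.5, 0.8]
width: 0.0008
```

step_arm(commands="0.6 2 0 0 0 0.025; 0.6 2 0 0 0 0.025; 0.6 2 0 0 0 0.025; 0 0 0 0 0 0")

```text
t: 15.82
eef_pos: [0.5678, 0.0816, 0.1221]
ee_rot: [3.141, 0.0, -1.588]
force: [-0.5, -0.2, -0.0]
width: 0.0005
```

step_arm(commands="0.6 2 0 0 0 0.025; 0 0 0 0 0 0; 0 0 0 0 0 0")

```text
t: 16.2
eef_pos: [0.5658, 0.0811, 0.122]
ee_rot: [3.141, -0.0, -1.613]
force: [0.8, -0.4, 0.1]
width: 0.0005
```

step_arm(commands="0.3 1.5 0 0 0 0.015; 0.3 1.5 0 0 0 0.015; 0 0 0 0 0 0; 0 0 0 0 0 0")

```text
t: 16.7
eef_pos: [0.5628, 0.0807, 0.122]
ee_rot: [3.141, 0.0, -1.643]
force: [-0.0, 0.7, -0.1]
width: 0.0001
```

step_arm(commands="0.3 1.5 0 0 0 0.015; 0 0 0 0 0 0; 0 0 0 0 0 0")

```text
t: 17.08
eef_pos: [0.5613, 0.0805, 0.122]
ee_rot: [3.141, 0.0, -1.658]
force: [-0.2, -0.7, -0.1]
width: 0.0006
```

step_arm(commands="0 1 0 0 0 0.01; 0 0 0 0 0 0; 0 0 0 0 0 0")

```text
t: 17.45
eef_pos: [0.5604, 0.0805, 0.1221]
ee_rot: [3.142, 0.0, -1.668]
force: [-0.1, -1.4, 0.2]
width: 0.0002
```

step_arm(commands="0 1 0 0 0 0; 0 0 0 0 0 0; 0 0 0 0 0 0")

```text
t: 17.82
eef_pos: [0.5594, 0.0806, 0.1221]
ee_rot: [3.142, 0.0, -1.668]
force: [1.0, -0.4, -0.0]
width: 0.0002
```

step_arm(commands="0 1 0 0 0 0; 0 0 0 0 0 0; 0 0 0 0 0 0")

```text
t: 18.2
eef_pos: [0.5584, 0.0807, 0.1221]
ee_rot: [3.142, 0.0, -1.668]
force: [0.3, -1.1, 0.5]
width: 0.0003
```

```bash
python3 - <<'E'
from h import *
s=get_state();print(s["t"],s["eef_pos"],s["force"],s["moment"])
ims=[]
for n,(a,b,c,d) in {"scene":(160,280,280,410),"side":(160,280,230,360)}.items():
    p=grab_frame(n); ims.append(cv2.resize(p["frame"][a:b,c:d,::-1],None,fx=3,fy=3,interpolation=cv2.INTER_CUBIC))
cv2.imwrite("pics/c7.png",np.hstack(ims))
E
```

```text
18.2 [0.55838667 0.08072562 0.12205699] [ 0.31117588 -1.06782747  0.4545398 ] [ 0.0023385  -0.14684398 -0.06417085]
```

View pics/c7.png

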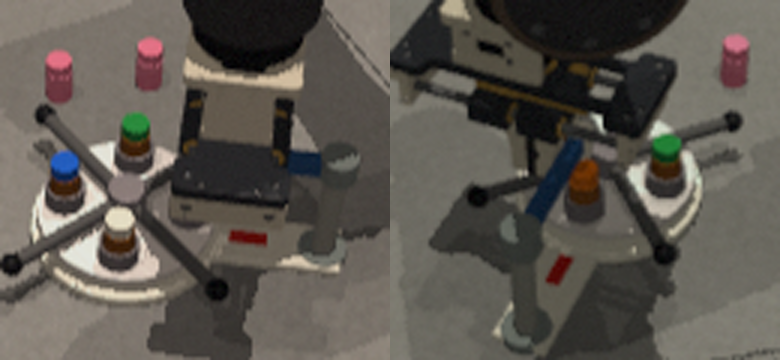

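The blue bar is still a few degrees short of its stop in the side view, so I'll keep pushing in 1–1.5 mm steps.

step_arm(commands="0 1.5 0 0 0 0; 0 0 0 0 0 0; 0 1.5 0 0 0 0; 0 0 0 0 0 0; 0 0 0 0 0 0")

```text
t: 18.92
eef_pos: [0.5562, 0.0811, 0.1223]
ee_rot: [-3.14, 0.0, -1.668]
force: [5.0, -2.1, -2.0]
width: 0.0008
```

step_arm(commands="0 1 0 0 0 0; 0 0 0 0 0 0; 0 1 0 0 0 0; 0 0 0 0 0 0; 0 0 0 0 0 0")

```text
t: 19.55
eef_pos: [0.5559, 0.0813, 0.1227]
ee_rot: [-3.137, 0.001, -1.667]
force: [12.0, -4.2, -5.3]
width: -0.0001
```

step_arm(commands="0 1 0 0 0 0; 0 0 0 0 0 0; 0 0 0 0 0 0")

```text
t: 19.92
eef_pos: [0.5558, 0.0815, 0.1229]
ee_rot: [-3.136, 0.001, -1.667]
force: [14.5, -6.1, -7.2]
width: 0.0004
```

It is stopped: the force has risen to 15 N with no further travel. Backing away, then lifting.

step_arm(commands="0 -5 0 0 0 0; 0 -10 0 0 0 0; 0 -10 0 0 0 0; 0 0 0 0 0 0; 0 0 -40 0 0 0; 0 0 -50 0 0 0; 0 0 -50 0 0 0; 0 0 -50 0 0 0")

```text
t: 20.92
eef_pos: [0.5768, 0.0788, 0.3137]
ee_rot: [3.141, 0.0, -1.668]
force: [-0.1, 0.1, 0.3]
width: 0.0003
```

```bash
python3 - <<'E'
from plan import *
s=get_state();print(s["t"],s["eef_pos"],s["ee_rot"])
plan([(.45,.08,.32,-.8),(.44,.08,.32,-.1)])
E
```

```text
20.925 [0.57679064 0.07879009 0.31368245] [ 3.14128475e+00  1.18183445e-04 -1.66785509e+00]
2.2 25.3 -1.3 0 0 -0.174; -2.2 25.2 -1.2 0 0 -0.173; -6.5 24.5 -1.3 0 0 -0.174; -10.6 23.1 -1.3 0 0 -0.173; -14.5 20.8 -1.2 0 0 -0.174; -1.7 1.8 -0 0 0 -0.175; -2.1 1.4 -0 0 0 -0.175; -2.2 1.1 -0 0 0 -0.175
-2.4 0.7 -0 0 0 -0.175
end [ 0.44    0.08    0.32   -0.0999]
```

step_arm(commands="2.2 25.3 -1.3 0 0 -0.174; -2.2 25.2 -1.2 0 0 -0.173; -6.5 24.5 -1.3 0 0 -0.174; -10.6 23.1 -1.3 0 0 -0.173; -14.5 20.8 -1.2 0 0 -0.174; -1.7 1.8 0 0 0 -0.175; -2.1 1.4 0 0 0 -0.175; -2.2 1.1 0 0 0 -0.175")

```text
t: 21.92
eef_pos: [0.4425, 0.08, 0.3183]
ee_rot: [-3.141, 0.0, -0.269]
force: [-0.2, 0.3, 0.4]
width: 0.0004
```

step_arm(commands="-2.4 0.7 0 0 0 -0.175; 0 0 0 0 0 0; 0 0 0 0 0 0; 0 0 0 0 0 0")

```text
t: 22.42
eef_pos: [0.4406, 0.0801, 0.3183]
ee_rot: [3.142, 0.0, -0.102]
force: [-0.1, -0.6, -0.4]
width: 0.0005
```

```bash
python3 - <<'E'
from meas import *
s=get_state();p=wristRT(grab_frame("wrist"),s);print(s["t"],s["eef_pos"],s["ee_rot"],s["force"])
save(p,"w8.png");pickle.dump(p,open("w8.pkl","wb"))
f,g,cen=meas(p); B=[]
for u in [(308,7),(449,6),(310,148),(436,147)]:
    c,n=cen(g<110,u,9);B.append(atz(p,c,.042));print(np.round(c,1),n)
B=np.array(B);hub=B.mean(0)
print(hub,[round(np.arctan2(*(b-hub)[:2][::-1])%(np.pi/2)+np.pi/4,4) for b in B])
cv2.imwrite("pics/w8c.png",cv2.resize(p["frame"][0:160,200:460,::-1],None,fx=3,fy=3,interpolation=cv2.INTER_CUBIC))
ims=[]
for n,(a,b,c,d) in {"scene":(160,280,260,410),"side":(160,280,220,370)}.items():
    q=grab_frame(n); save(q,n+"8.png");ims.append(cv2.resize(q["frame"][a:b,c:d,::-1],None,fx=2.6,fy=2.6,interpolation=cv2.INTER_CUBIC))
cv2.imwrite("pics/c8.png",np.hstack(ims))
E
```

```text
22.425 [0.44058551 0.08010539 0.31831373] [ 3.14157429e+00  1.10684938e-04 -1.02062372e-01] [-0.05966951 -0.61634825 -0.37280048]
[306.7   7. ] 147
[449.9   5.6] 137
[309.5 148.7] 133
[436.5 147.9] 95
[0.52624492 0.00119856 0.042     ] [np.float64(1.4793), np.float64(1.4748), np.float64(1.4751), np.float64(1.4765)]
```

View pics/w8c.png

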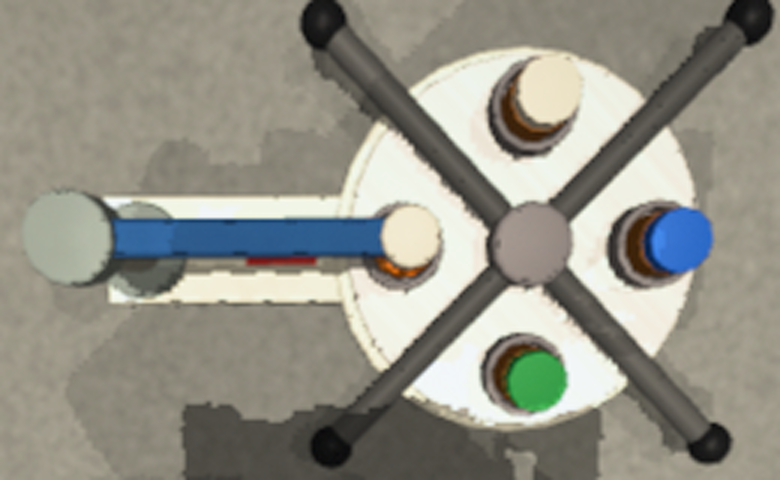

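View pics/c8.png

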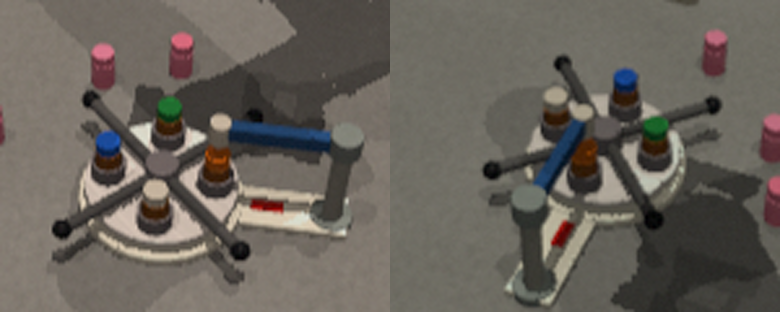

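View pics/scene8.png

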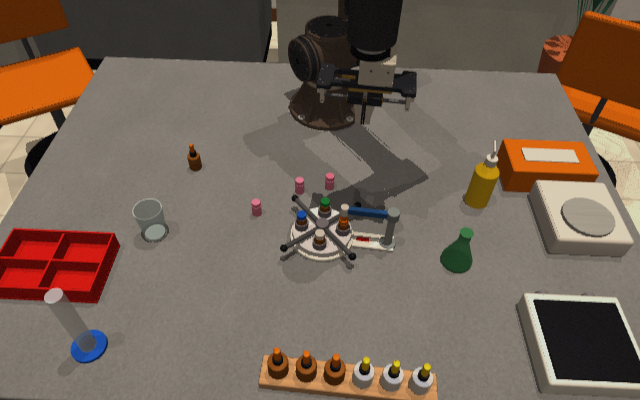

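```bash
python3 - <<'E'
from fit import *
p=pickle.load(open("w8.pkl","rb"))
c=lambda u:(np.array(u)+.5)/3-.5+[200,0]
H=atz(p,c((411,237)),.12);P=atz(p,c((68,237)),.122)
h=np.array([.5262,.0012]);psi=1.4687
print(H,P,"arm dir",np.arctan2(*(P-H)[:2][::-1]),"post dir from hub",np.arctan2(*(P[:2]-h)[::-1]),"station",h+.05*np.array([np.cos(psi),np.sin(psi)]),"vial",h+.05*np.array([np.cos(1.476),np.sin(1.476)]))
E
```

```text
[0.53074072 0.05124851 0.12      ] [0.54190796 0.16012819 0.122     ] arm dir 1.4685887696947917 post dir from hub 1.47227946028581 station [0.53129595 0.05093963] vial [0.53093272 0.05097551]
```

The head stands at (0.5307, 0.0512) and the vial at (0.5309, 0.0510). The arm points along 1.4686 rad against a post direction of about 1.469–1.472. All vials are in their cups and the bench looks undisturbed, so I'm handing in.

```bash
python3 -c "
from station import *
print(job_done())"
```

```text
the job is handed in; nothing more can be done
None
```

The orange vial is at the sampling station and the blue arm is fully in, with its head over the orange cap. I handed the job in at about 22.5 s, with the robot clear of everything.

- **Carousel:** with the blue arm still parked, I straddled one spoke with the fingertips and turned the carousel about 0.79 rad clockwise. The spokes then put the vial at 1.476 rad. The red mark and post lie at about 1.469–1.472 rad, so the vial is within about 0.4°, or 0.4 mm. I left that small difference uncorrected.
- **Blue arm:** I pushed it in with the closed fingertips until it stopped moving and the force rose to about 17 N, then backed off and lifted clear.
- **Last wrist view:** the head is within about 1 mm of the vial's axis, and the arm points along the strip to within the measuring error.
- **Rest of the bench:** all four vials stand in their cups, and the pink look-alikes and bystanders look unmoved in the last pictures.

No check failed. Early fits gave the post direction as anywhere from 1.455 to 1.479 rad depending on the camera. The closer wrist view settled it at 1.469.

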